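# Level the appliance stand with a spirit level and its jack foot

### The arm

A 7-joint arm with a two-finger parallel gripper is mounted at the origin on a cart in front of the work surface, level with it; the furniture and walls round the work are solid. World frame = base frame: x ahead of the robot, y to its left, z up, the work surface at z = 0. Lengths are in mm, angles in rad, forces in N, time in s.
With the tool pointing down it reaches from about 400 to 850 mm from the base axis. Payload 4.5 kg.
Tool frame: the origin (TCP) lies on the centre line of the jaws, within the pads' length; the fingertips stand 19 mm ahead of it and the grasp point (between the pads) is the TCP; z points along the fingers, y is the line along which they close (so a half turn about z gives the same grasp; the last joint's range is limited). The gripper opens to 85 mm and grips with 20 to 120 N. Pads are 22 mm wide; open, the fingers measure 114 mm over their backs; the gripper's body (76 mm by 85 mm) begins 54 mm behind the grasp point. The pads swing forward as they close: fully open they stand 13 mm farther back than shut.
Start: joints at [1.277, 0.689, -0.195, 1.565, 0.157, 0.902, -0.215], TCP at [201.255, -591.734, 250.317] pointing down, gripper open.
Joint ranges: [-3.01, 3.01], [-0.46, 2.08], [-1.47, 1.51], [0.13, 2.56], [-1, 4.14], [0.04, 2.09], [-2.66, 2.66]. Speed limits (rad/s): [2.57, 2.57, 3.14, 3.14, 3.14, 3.14, 3.14].

### API

Orientations are given as a rotation vector (axis times angle).
In Python, from station import telemetry, imaging, workorder gives the robot as it stands. The module is installed in compiled form; this text tells all that it offers.
- The arm moves only by the tool drive_tool, never from a script. Its argument "motion" is a list of rows, each a list of 3 entries, a list of its own where there are three numbers: the shift along the tool's x, y, z each as a share of 0.4 m, from -1 to 1, then the turn, a rotation vector about the tool's x, y, z each as a share of pi/2 rad, from -1 to 1, then the opening, from -1 (shut) to 1 (fully open). A call has exactly 8 rows; each row is the pose to reach, as a shift and turn from the pose commanded when the call began, along the tool's axes at that moment; what a row does not reach only later rows make up. A row lasts 1/12 s, in which the tool goes at most 41.7 mm and 7.16 degrees, less where a joint would pass 70% of its speed; a pose out of reach is approached as far as the arm can. A call with a number of a shift or a turn outside -1 to 1 is refused whole. A call with a gripper value outside its range is refused whole. The fingers move at their own pace and stop on an object; "force" is the grip in N (left out, the last holds). Time passes only in rows, so rows that repeat a pose let the fingers close, or fill a call up. It gives the time, the measured TCP pose, the force, the opening and the grip force at its end, in the units of the state.
- telemetry.state(): the state, without advancing time (a new reading comes with each control period).
- imaging.get_image(name): name is "scene" or "top" or "wrist"; returns (picture, depth): 384x512x3 uint8, red, green, blue; 384x512 float32, mm along the optical axis (not along the pixel's ray), 0 where there is no reading.
- imaging.get_calibration(name): a dict with "camera_matrix" (3x3 intrinsics, pixels), "k1" (the pictures are not rectified: a ray, as slopes to the right and down, at radius r is drawn at 1 + k1 r^2 times it, then the intrinsics apply), "extrinsics" (4x4, takes a point from camera to world coordinates). Camera axes: x right, y down, z forward; pixel columns grow to the right and rows downward; lengths in mm; the calibration is good to about 2 mm. A picture is of the moment at which its call begins: read the wrist's pose just before it. get_calibration takes no time and is no camera call; for the wrist camera it gives the pose at the moment of the call.
- workorder.finish_job(): hands the job in; it is judged then, once.
The state is a dict: "t": time; "qpos": joint angles; "joint_velocities": joint speeds; "effort": joint torques, N m; "ee_pos": TCP position; "ee_rot": TCP orientation; "force": force on the tool from outside, world axes, zero at the start; "wrist_torque": the same for the moment, N m; "width": finger opening in mm; "grip_force": force on a finger pad.
Only numpy, scipy, OpenCV 4.12 (cv2) and the standard library are available. Lean on these libraries where they do the work, as an engineer would, in place of code of your own. Each camera call takes 0.05 s, during which the arm holds its last target. There are 200 camera calls.

### The job

Level the small appliance stand: lay the short silver spirit level along its shelf, in front of the upturned back edge, let go of it, and press down on the level until you feel the shelf seat on its cushions, because the bubble only reads true while the shelf is pressed home. Turn the black knob of the jack foot until the bubble sits centred between its two lines with the shelf pressed home. Finish still pressing down on the level with the fingers, firmly but not hard, bubble centred, and leave the mug, timer, tin, pen and black tape where they are.

Things in the scene. Friction and masses are not known exactly. Their poses are not given: they have to be found in the camera images.
- level: Short spirit level, loose on the bench: silver aluminium bar with black end caps, 140 long (its y axis), 24 wide (x), 44 mm tall (z up), 0.30 kg. Origin: centre of its underside. A 52 mm long cut-out in mid-top, down to 26 mm above the underside, shows the yellow-green vial; press on the solid tops either side of it (y 27 to 65 or -27 to -65, 44 mm up). Grip it across its width anywhere.
- bubble (a joint): The bubble in the level's vial, m: 0 = centred between the two lines, positive = toward the level's +y end. It goes to the higher end, 1.0 mm for each mrad of slope (at most 14 mm), and needs about 1 s to come to rest.
- stand: Stand fixed on the bench: aluminium shelf 260 long (stand's y) by 120 mm deep (x), top about 44 mm above the bench, a 12 mm upturned lip on its back (+x) edge. Origin on the bench under the shelf's middle, z up. It tilts about two fixed feet under its right end (y = -104 mm); a jack foot is under the left end (y = +104 mm), its knob above the shelf.
- shelf_spot (a point): Where the level's middle goes on the shelf's top: on the centre line, 30 mm from the shelf's middle toward the right end. Fixed to the shelf; its y axis runs along the shelf to the knob end, z square to the shelf.
- shelf (a joint): How far the shelf plate is pressed down on the rubber cushions at its jack end, rad: 0 = floating up, 0.0043 = pressed home (1 mm at the jack end), then solid: feel it by the force. With the level on the spot, about 6 N down on the level's top on the knob side takes it home. While it floats the bubble stands 4.3 mm too far toward the knob end.
- jack_knob (a joint): Jack foot's knob, rad, 0 to 6.5, grows clockwise seen from above. Clockwise raises the shelf's left (knob) end 0.8 mm per rad: 3.85 mrad of slope, so the bubble moves 3.85 mm toward the knob end per rad. At first the knob end is too low by 0.9 to 2.6 rad (shelf pressed home). It stays where it is left (0.06 N m).
- jack_grip (a point): Point on the knob's vertical axis at the height to grip, 74 mm above the bench: black fluted knob 38 mm across, 61 to 86 mm above the bench; axes as the stand's.
- mug: Orange mug standing under the urn's tap, 101 mm tall; leave it.
- tin: Small food tin, 57 mm across, 72 mm tall, behind the stand; leave it.
- black_tape: Roll of black tape, 57 mm across, 19 mm high, to the right of the stand; leave it.
- pen: Black pen, 145 mm long, 9 mm high, behind the spirit level; leave it.
- timer: Round kitchen timer with a dark dial, 66 mm across, 40 mm high, behind the stand; leave it.

How it is judged (in metres and radians):
On the way, in this order (a step that is already met when the one before it is completed fails the run):
1. the level lies flat along the shelf, let go (z of level in the frame of shelf_spot between -0.003 and 0.003 m and horizontal distance between level and shelf_spot below 0.06 m and angle between the y axis of level and the y axis of shelf_spot, either way round below 0.15 rad and contact force between each of the arm, the fingers and level below 0.1 N), for 0.2 s.
2. the level is pressed until the shelf seats (value of joint shelf above 0.0037 rad and contact force between the fingers and level above 3 N), for 0.2 s.
At the end, for the whole second after the job is handed in: For the last second: fingers press the level (over 3 N; 6 to 30 N between level and stand), shelf pressed home (over 0.0037 rad), bubble within 2 mm of centre, shelf sloping under 4 mrad, level flat on the shelf, within 65 mm of the spot and 0.17 rad of the shelf's length (all of step 2 and value of joint bubble between -0.002 and 0.002 m and angle between shelf_spot's own z axis and vertical below 0.004 rad and contact force between level and stand between 6 and 30 N and z of level in the frame of shelf_spot between -0.003 and 0.003 m and horizontal distance between level and shelf_spot below 0.065 m and angle between the y axis of level and the y axis of shelf_spot, either way round below 0.17 rad); the arm keeps its last pose, push and grip.
It fails at once if the level or shelf is struck or leaned on hard (over 60 N) (contact force between level and stand above 60 N).
It fails at once if the mug under the tap is shifted (distance of mug from where it was at the start of the episode above 0.03 m).
It fails at once if the timer or tin behind the stand is shifted (distance of any of timer, tin from where it was at the start of the episode above 0.03 m).
It fails at once if the black tape or pen is shifted (distance of any of black_tape, pen from where it was at the start of the episode above 0.03 m).
It also fails if it takes over 72 s, if anything falls off the work surface, if the arm or the gripper's body presses on something with over 40 N, if the wrist force passes 120 N, or if a joint passes its speed limit or range.

## Working session

There is one attempt and no reset: what is moved stays moved. The work goes in short steps, Python scripts to look and compute and a tool call to move; the robot and the scene stay as the last step left them, time stands still between calls to the robot, and variables do not carry over. Pictures are saved under pics/ and viewed, at most 10 in all, crops included, and the job is handed in when it is done.

Besides the shell and the picture viewer there is one more tool, called by a JSON object that holds its "fn" and its "kwargs". drive_tool: Moves the arm, as the interface text tells. Shift numbers are shares of 0.4 m and turn numbers shares of pi/2 rad, none past 1 either way. Its arguments: {"type":"object","properties":{"motion":{"type":"array"},"force":{"type":"number"}},"required":["motion"]}

```bash
mkdir -p pics
cat > h.py <<'E'
import numpy as np,cv2
from station import telemetry,imaging,workorder
from scipy.spatial.transform import Rotation as R
def grab(n,f=None):
    c=imaging.get_calibration(n); p,d=imaging.get_image(n)
    if f: cv2.imwrite('pics/'+f,cv2.cvtColor(p,cv2.COLOR_RGB2BGR))
    return p,d,c
def ray(c,uv):
    K=np.array(c['camera_matrix'],float);T=np.array(c['extrinsics'],float)
    uv=np.atleast_2d(np.array(uv,float)); q=np.c_[(uv[:,0]-K[0,2])/K[0,0],(uv[:,1]-K[1,2])/K[1,1]]
    s=q.copy()
    for _ in range(20): s=q/(1+c['k1']*(s**2).sum(1,keepdims=True))
    return T[:3,3],np.c_[s,np.ones(len(s))]@T[:3,:3].T
def onz(c,uv,z):
    o,r=ray(c,uv); return o+r*((z-o[2])/r[:,2])[:,None]
def cloud(c,d):
    v,u=np.mgrid[:d.shape[0],:d.shape[1]]
    o,r=ray(c,np.c_[u.ravel(),v.ravel()]); return (o+r*d.ravel()[:,None]).reshape(*d.shape,3)
def st():
    s=telemetry.state(); return s
E
python3 - <<'E'
from h import *
s=st(); print({k:np.round(v,3) for k,v in s.items()}); print(R.from_rotvec(s['ee_rot']).as_matrix().round(3))
ims=[]
for n in('top','scene','wrist'):
    p,d,c=grab(n,n+'0.png'); np.savez(n+'0.npz',p=p,d=d); print(n,np.array(c['extrinsics']).round(2).tolist(),c['camera_matrix'],c['k1'])
E
```

```text
{'t': np.float64(0.0), 'qpos': array([ 1.277,  0.69 , -0.194,  1.566,  0.157,  0.902, -0.215]), 'joint_velocities': array([ 0.001,  0.   , -0.001,  0.   ,  0.001,  0.   ,  0.   ]), 'effort': array([ 0.0000e+00, -5.3960e+01, -1.2670e+00, -1.5854e+01,  9.0000e-03,
        9.0000e-03, -0.0000e+00]), 'ee_pos': array([ 200.94 , -591.161,  249.467]), 'ee_rot': array([-3.098e+00, -5.120e-01,  1.000e-03]), 'force': array([-0.245,  0.606, -0.461]), 'wrist_torque': array([-0.002, -0.01 , -0.021]), 'grip_force': np.float64(0.0), 'width': np.float64(85.446)}
[[ 0.947  0.322 -0.001]
 [ 0.322 -0.947  0.002]
 [-0.    -0.002 -1.   ]]
top [[-0.01, -0.98, 0.21, 292.49], [-1.0, 0.01, 0.0, 24.96], [-0.0, -0.21, -0.98, 1408.64], [0.0, 0.0, 0.0, 1.0]] [[426.21310673   0.         253.6107589 ]
 [  0.         426.21310673 194.87623598]
 [  0.           0.           1.        ]] 0.019253641874299593
scene [[-0.58, -0.63, 0.52, -6.78], [-0.81, 0.46, -0.36, 459.46], [-0.02, -0.63, -0.78, 994.75], [0.0, 0.0, 0.0, 1.0]] [[413.4301089    0.         260.2916962 ]
 [  0.         413.4301089  193.31201368]
 [  0.           0.           1.        ]] 0.0055010765789056905
wrist [[0.32, -0.91, -0.25, 263.28], [-0.95, -0.31, -0.08, -568.7], [-0.0, 0.26, -0.97, 373.01], [0.0, 0.0, 0.0, 1.0]] [[291.05519473   0.         256.13581594]
 [  0.         291.05519473 192.32882142]
 [  0.           0.           1.        ]] -0.07417290719342097
```

View pics/top0.png

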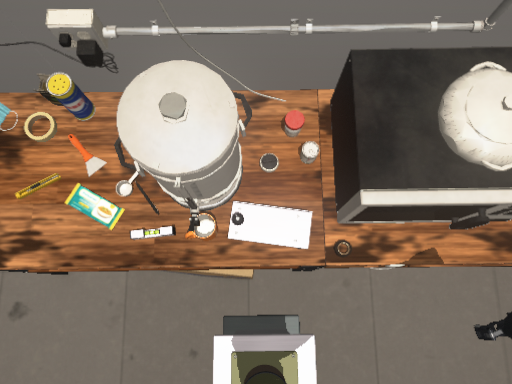

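View pics/scene0.png

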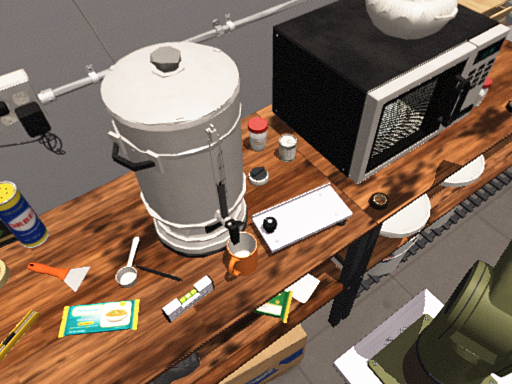

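The top view shows the level at about (152,232), the stand at (270,225) with its knob at (238,218), and the mug at (203,226) between the level and the stand. The scene view shows the same layout.

```bash
python3 - <<'E'
from h import *
def rect(m,c,z,name,c2=None):
    n,l,s,ce=cv2.connectedComponentsWithStats(m.astype(np.uint8)); i=1+np.argmax(s[1:,4])
    pts=np.argwhere(l==i)[:,::-1]
    w=onz(c,pts,z)[:,:2].astype(np.float32)
    (x,y),(a,b),t=cv2.minAreaRect(w); print(name,'c',round(x,1),round(y,1),'size',round(a,1),round(b,1),'ang',round(t,1),'n',len(pts),'mean',w.mean(0).round(1))
for n,rl,rs,rk,mg in(('top',(125,215,180,245),(222,195,320,255),(228,208,247,228),(190,210,220,240)),('scene',(155,270,222,325),(245,180,360,255),(258,212,284,236),(222,228,262,282))):
    f=np.load(n+'0.npz');p,d=f['p'].astype(int),f['d'];c=imaging.get_calibration(n)
    P=cloud(c,d); z=P[...,2]
    def box(r):
        m=np.zeros(z.shape,bool); m[r[1]:r[3],r[0]:r[2]]=1; return m
    print(n)
    rect(box(rl)&(z>36)&(z<56),c,44,'level')
    rect(box(rs)&(z>30)&(z<60)&(p.min(2)>130),c,44,'shelf')
    rect(box(rk)&(p.max(2)<70)&(z>75),c,86,'knob')
    for nm,r,lo in(('level',rl,36),('knob',rk,70),('mug',mg,85)):
        q=P[box(r)&(z>lo)&(z<130)]; print(nm,'cloud',len(q),np.median(q,0).round(1),q.min(0).round(),q.max(0).round())
    if n=='top':
        q=P[240:330,330:0:-1] if 0 else P[box((120,150,245,215))&(z>60)]; 
        print('urn min x by y'); 
        for y in range(-120,301,30):
            k=q[abs(q[:,1]-y)<15]
            if len(k): print(y,k[:,0].min().round(),end='; ')
E
python3 -c "
import cv2
a=cv2.imread('pics/scene0.png')[170:330,150:360];cv2.imwrite('pics/c1.png',cv2.resize(a,None,fx=3.6,fy=3.6,interpolation=2))"
```

```text
top
level c 476.0 355.9 size 25.1 139.3 ang 5.5 n 281 mean [475.7 355.9]
shelf c 495.6 -24.8 size 260.9 123.4 ang 81.7 n 2906 mean [493.9 -28.8]
knob c 501.2 74.7 size 17.7 32.4 ang 23.6 n 22 mean [500.   74.5]
level cloud 281 [474.9 355.9  44.3] [458. 286.  37.] [494. 426.  55.]
knob cloud 119 [508.7  79.2  86.1] [491.  61.  72.] [530.  98.  92.]
mug cloud 108 [469.9 182.  100.2] [448. 147.  85.] [524. 225. 130.]
urn min x by y
30 292.0; 60 522.0; 90 521.0; 120 562.0; 150 552.0; 180 506.0; 210 505.0; 240 548.0; 270 557.0; 300 571.0; scene
level c 469.6 357.7 size 29.5 139.4 ang 5.5 n 442 mean [470.3 360.6]
shelf c 491.9 -25.6 size 267.4 133.2 ang 81.7 n 3250 mean [490.2 -24.1]
knob c 502.1 82.4 size 34.2 37.9 ang 40.2 n 104 mean [500.2  84.1]
level cloud 442 [471.2 365.5  42.4] [453. 288.  36.] [491. 427.  48.]
knob cloud 160 [503.1  82.8  83.8] [487.  60.  70.] [526.  98.  90.]
mug cloud 289 [465.9 201.6  94.6] [444. 147.  85.] [519. 242. 130.]
```

View pics/c1.png

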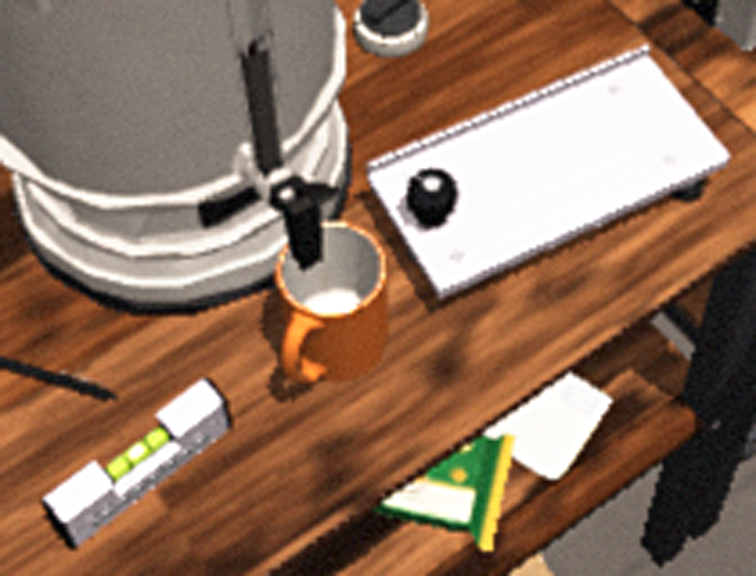

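The crop shows the knob on the shelf's centre line at its left end, the level with its vial facing up, and the tap over the mug. Next I'll plan the approach and check clearance to the urn.

```bash
cat >> h.py <<'E'
def down(yaw):
    a=np.radians(yaw); x=[np.cos(a),np.sin(a),0]; z=[0,0,-1.]; return np.c_[x,np.cross(z,x),z]
def plan(*poses,start=None):
    s=telemetry.state(); p=np.array(s['ee_pos']); M=R.from_rotvec(s['ee_rot']).as_matrix()
    print('at',p.round(1),'yaw',np.degrees(np.arctan2(M[1,0],M[0,0])).round(2),'q',np.round(s['qpos'],2),'F',np.round(s['force'],1),'w',round(s['width'],1),'t',round(s['t'],2))
    for x,y,z,w in poses:
        t=np.array([x,y,z]); N=down(w)
        print((x,y,z,w),'shift',(M.T@(t-p)/400).round(4).tolist(),'turn',(R.from_matrix(M.T@N).as_rotvec()/(np.pi/2)).round(4).tolist(),'mm',round(np.linalg.norm(t-p)))
        p,M=t,N
E
python3 - <<'E'
from h import *
plan((430,-350,250,-30),(450,-40,200,-84.5),(430,250,200,-84.5),(480,353,170,-84.5))
for n in('top','scene'):
    f=np.load(n+'0.npz');P=cloud(imaging.get_calibration(n),f['d']).reshape(-1,3)
    P=P[(P[:,0]<700)&(P[:,0]>400)&(P[:,1]>-160)&(P[:,1]<420)]
    for lo,hi in((65,110),(110,160),(160,220),(220,300),(300,420)):
        print(n,lo,[(y,int(k[:,0].min())) for y in range(-150,421,30) if len(k:=P[(P[:,2]>lo)&(P[:,2]<hi)&(abs(P[:,1]-y)<15)])>2])
E
```

```text
at [ 201.  -591.3  249.7] yaw 18.78 q [ 1.28  0.69 -0.19  1.57  0.16  0.9  -0.22] F [-0.2  0.4 -0.2] w 85.5 t 0.15
(430, -350, 250, -30) shift [0.7361, -0.3868, -0.0003] turn [-0.0008, 0.0004, 0.542] mm 333
(450, -40, 200, -84.5) shift [-0.3442, -0.6962, 0.125] turn [0.0, 0.0, 0.6056] mm 315
(430, 250, 200, -84.5) shift [-0.7265, -0.0197, 0.0] turn [0.0, 0.0, 0.0] mm 291
(480, 353, 170, -84.5) shift [-0.2443, -0.1491, 0.075] turn [0.0, 0.0, 0.0] mm 118
top 65 [(60, 492), (90, 491), (120, 588), (150, 452), (180, 447), (210, 449), (240, 450)]
top 110 [(60, 639), (90, 586), (120, 565), (150, 554), (180, 481), (210, 481), (240, 553), (270, 560), (300, 580)]
top 160 [(60, 628), (90, 592), (120, 567), (150, 555), (180, 480), (210, 479), (240, 552), (270, 562), (300, 578)]
top 220 [(60, 641), (90, 590), (120, 571), (150, 556), (180, 451), (210, 451), (240, 556), (270, 564), (300, 582)]
top 300 [(30, 695), (60, 631), (90, 585), (120, 562), (150, 552), (180, 521), (210, 520), (240, 549), (270, 559), (300, 571), (330, 583), (360, 592)]
scene 65 [(60, 487), (90, 486), (120, 583), (150, 449), (180, 443), (210, 445), (240, 447), (270, 575), (300, 595), (330, 644)]
scene 110 [(60, 624), (90, 581), (120, 563), (150, 550), (180, 478), (210, 477), (240, 548), (270, 555), (300, 573), (330, 607)]
scene 160 [(90, 591), (120, 570), (150, 553), (180, 477), (210, 475), (240, 553), (270, 560), (300, 580), (330, 613)]
scene 220 [(90, 590), (120, 567), (150, 552), (180, 447), (210, 448), (240, 551), (270, 560), (300, 577), (330, 610)]
scene 300 [(90, 583), (120, 560), (150, 550), (180, 517), (210, 516), (240, 545), (270, 555), (300, 568), (330, 578), (360, 588)]
```

{"fn": "drive_tool", "kwargs": {"motion": [[[0.736,-0.387,0],[0,0,0.542],1],[[0.736,-0.387,0],[0,0,0.542],1],[[0.736,-0.387,0],[0,0,0.542],1],[[0.736,-0.387,0],[0,0,0.542],1],[[0.736,-0.387,0],[0,0,0.542],1],[[0.736,-0.387,0],[0,0,0.542],1],[[0.736,-0.387,0],[0,0,0.542],1],[[0.736,-0.387,0],[0,0,0.542],1]]}}

```text
t: 0.82
ee_pos: [431.4, -348.3, 250.2]
ee_rot: [3.033, -0.819, -0.001]
force: [0.2, -0.3, -0.2]
width: 85.7
grip_force: 0.0
```

```bash
python3 -c "
from h import *
plan((430,-40,200,-84.5),(400,60,200,-84.5),(370,190,200,-84.5),(375,290,190,-84.5),(476,356,170,-84.5))"
```

```text
at [ 431.4 -348.3  250.2] yaw -30.22 q [ 0.54  0.6   0.09  1.79 -0.08  0.76 -1.43] F [ 0.2 -0.3 -0.2] w 85.7 t 0.82
(430, -40, 200, -84.5) shift [-0.3909, -0.6644, 0.1255] turn [0.0002, 0.0002, 0.6031] mm 312
(400, 60, 200, -84.5) shift [-0.256, 0.0507, 0.0] turn [0.0, 0.0, 0.0] mm 104
(370, 190, 200, -84.5) shift [-0.3307, 0.0435, 0.0] turn [0.0, 0.0, 0.0] mm 133
(375, 290, 190, -84.5) shift [-0.2477, -0.0364, 0.025] turn [0.0, 0.0, 0.0] mm 101
(476, 356, 170, -84.5) shift [-0.14, -0.2672, 0.05] turn [0.0, 0.0, 0.0] mm 122
```

```bash
python3 -c "
from h import *
plan((430,-40,200,25),(400,60,200,50),(370,190,200,80),(375,290,190,95.5),(476,356,170,95.5))"
```

```text
at [ 431.4 -348.3  250.2] yaw -30.22 q [ 0.54  0.6   0.09  1.79 -0.08  0.76 -1.43] F [ 0.2 -0.3 -0.2] w 85.7 t 0.82
(430, -40, 200, 25) shift [-0.3909, -0.6644, 0.1255] turn [-0.0, 0.0003, -0.6136] mm 312
(400, 60, 200, 50) shift [0.0377, -0.2583, 0.0] turn [0.0, 0.0, -0.2778] mm 104
(370, 190, 200, 80) shift [0.2008, -0.2664, 0.0] turn [0.0, 0.0, -0.3333] mm 133
(375, 290, 190, 95.5) shift [0.2484, -0.0311, 0.025] turn [0.0, 0.0, -0.1722] mm 101
(476, 356, 170, 95.5) shift [0.14, 0.2672, 0.05] turn [0.0, 0.0, 0.0] mm 122
```

{"fn": "drive_tool", "kwargs": {"motion": [[[-0.391,-0.664,0.125],[0,0,-0.613],1],[[-0.391,-0.664,0.125],[0,0,-0.613],1],[[-0.391,-0.664,0.125],[0,0,-0.613],1],[[-0.391,-0.664,0.125],[0,0,-0.613],1],[[-0.391,-0.664,0.125],[0,0,-0.613],1],[[-0.391,-0.664,0.125],[0,0,-0.613],1],[[-0.391,-0.664,0.125],[0,0,-0.613],1],[[-0.391,-0.664,0.125],[0,0,-0.613],1]]}}

```text
t: 1.48
ee_pos: [426.9, -36.9, 199.8]
ee_rot: [-3.059, -0.703, 0.0]
force: [0.3, -0.9, 0.1]
width: 85.4
grip_force: 0.0
```

{"fn": "drive_tool", "kwargs": {"motion": [[[0.038,-0.258,0],[0,0,-0.278],1],[[0.038,-0.258,0],[0,0,-0.278],1],[[0.038,-0.258,0],[0,0,-0.278],1],[[0.107,-0.584,0],[0,0,-0.611],1],[[0.107,-0.584,0],[0,0,-0.611],1],[[0.107,-0.584,0],[0,0,-0.611],1],[[0.107,-0.584,0],[0,0,-0.611],1],[[0.107,-0.584,0],[0,0,-0.611],1]]}}

```text
t: 2.15
ee_pos: [366.1, 192.3, 200.5]
ee_rot: [-2.388, -2.038, -0.005]
force: [1.8, -0.9, 0.2]
width: 85.5
grip_force: 0.0
```

```bash
python3 -c "
from h import *
plan((375,290,190,95.5),(476,356,170,95.5)); plan((476,356,170,95.5))"
```

```text
at [366.1 192.3 200.5] yaw 80.97 q [-0.38  0.53 -0.32  2.23  0.38  0.43 -1.17] F [ 1.8 -0.9  0.2] w 85.5 t 2.15
(375, 290, 190, 95.5) shift [0.2447, -0.0163, 0.027] turn [0.0006, -0.0022, -0.1614] mm 99
(476, 356, 170, 95.5) shift [0.14, 0.2672, 0.05] turn [0.0, 0.0, 0.0] mm 122
at [366.1 192.3 200.5] yaw 80.97 q [-0.38  0.53 -0.32  2.23  0.38  0.43 -1.17] F [ 1.8 -0.9  0.2] w 85.5 t 2.15
(476, 356, 170, 95.5) shift [0.4471, 0.2072, 0.0779] turn [0.0006, -0.0022, -0.1614] mm 200
```

{"fn": "drive_tool", "kwargs": {"motion": [[[0.245,-0.016,0.027],[0,0,-0.161],1],[[0.245,-0.016,0.027],[0,0,-0.161],1],[[0.245,-0.016,0.027],[0,0,-0.161],1],[[0.447,0.207,0.078],[0,0,-0.161],1],[[0.447,0.207,0.078],[0,0,-0.161],1],[[0.447,0.207,0.078],[0,0,-0.161],1],[[0.447,0.207,0.078],[0,0,-0.161],1],[[0.447,0.207,0.078],[0,0,-0.161],1]]}}

```text
t: 2.82
ee_pos: [480.1, 350.0, 168.0]
ee_rot: [-2.131, -2.308, -0.0]
force: [0.0, -0.7, 0.7]
width: 85.2
grip_force: 0.0
```

Run:
```python
from h import *
plan((476,356,28,95.5))
p,d,c=grab('wrist','w1.png'); P=cloud(c,d); z=P[...,2]
m=(z>37)&(z<52)&(abs(P[...,1]-356)<100)&(abs(P[...,0]-475)<40)
n,l,s,ce=cv2.connectedComponentsWithStats(m.astype(np.uint8)); i=1+np.argmax(s[1:,4]); 
q=P[l==i]; print(s[i],q.mean(0)); print(cv2.minAreaRect(q[:,:2].astype(np.float32)))
uv=np.argwhere(l==i)[:,::-1]; print(cv2.minAreaRect(onz(c,uv,44)[:,:2].astype(np.float32)), np.median(q[:,2]))
```

```text
at [480.1 350.  168. ] yaw 94.57 q [-0.49  0.77 -0.39  1.73  0.41  0.72 -1.01] F [ 0.  -0.7  0.7] w 85.2 t 2.82
(476, 356, 28, 95.5) shift [0.0156, -0.0089, 0.35] turn [-0.0001, -0.0002, -0.0104] mm 140
[ 234  101   33  155 3445] [474.50487774 363.32212206  42.87360347]
((475.07781982421875, 358.1683349609375), (24.781448364257812, 139.3462677001953), 5.724399566650391)
((475.0479431152344, 358.4222412109375), (24.633268356323242, 138.73776245117188), 5.696390628814697) 43.57279634366395
```

View pics/w1.png

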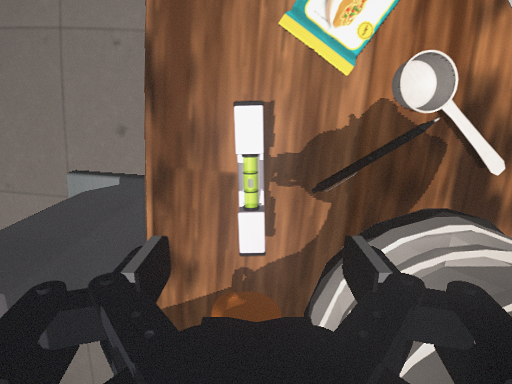

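The wrist view shows the level at about (251,178), with the pen tip near (315,188) about 55 mm to its side. I'll narrow the jaws before descending.

```bash
python3 -c "
from h import *
plan((475.2,357.5,70,95.6),(475.2,357.5,27,95.6))"
```

```text
at [478.5 349.  168.2] yaw 94.63 q [-0.49  0.77 -0.39  1.74  0.41  0.72 -1.01] F [-0.6 -0.3  0.7] w 85.5 t 2.87
(475.2, 357.5, 70, 95.6) shift [0.022, -0.0061, 0.2456] turn [-0.0011, 0.0007, -0.0107] mm 99
(475.2, 357.5, 27, 95.6) shift [0.0, 0.0, 0.1075] turn [0.0, 0.0, 0.0] mm 43
```

{"fn": "drive_tool", "kwargs": {"motion": [[[0.011,-0.003,0.08],[0,0,-0.005],0.2],[[0.011,-0.003,0.15],[0,0,-0.005],0.2],[[0.011,-0.003,0.2],[0,0,-0.005],0.2],[[0.011,-0.003,0.24],[0,0,-0.005],0.2],[[0.011,-0.003,0.24],[0,0,-0.005],0.2],[[0.011,-0.003,0.24],[0,0,-0.005],0.2],[[0.011,-0.003,0.24],[0,0,-0.005],0.2],[[0.011,-0.003,0.24],[0,0,-0.005],0.2]]}}

```text
t: 3.53
ee_pos: [477.8, 354.2, 74.6]
ee_rot: [2.12, 2.318, 0.003]
force: [-0.0, -0.2, -1.1]
width: 51.3
grip_force: 0.0
```

```bash
python3 -c "
from h import *
plan((475.2,357.5,27,95.6))"
```

```text
at [477.8 354.2  74.6] yaw 95.1 q [-0.54  0.91 -0.31  1.78  0.5   0.53 -1.08] F [-0.  -0.2 -1.1] w 51.3 t 3.53
(475.2, 357.5, 27, 95.6) shift [0.0087, -0.0059, 0.119] turn [0.0011, -0.0008, -0.0055] mm 48
```

{"fn": "drive_tool", "kwargs": {"motion": [[[0.009,-0.006,0.05],[0,0,-0.005],0.2],[[0.009,-0.006,0.09],[0,0,-0.005],0.2],[[0.009,-0.006,0.118],[0,0,-0.005],0.2],[[0.009,-0.006,0.118],[0,0,-0.005],0.2],[[0.009,-0.006,0.118],[0,0,-0.005],-1],[[0.009,-0.006,0.118],[0,0,-0.005],-1],[[0.009,-0.006,0.118],[0,0,-0.005],-1],[[0.009,-0.006,0.118],[0,0,-0.005],-1]], "force": 40}}

```text
t: 4.2
ee_pos: [475.4, 357.7, 27.0]
ee_rot: [2.111, 2.326, 0.003]
force: [0.0, 0.0, 3.2]
width: 23.1
grip_force: 40.3
```

```bash
python3 -c "
from h import *
plan((475.2,357.5,190,95.6),(372,300,195,95.6),(370,190,195,90),(405,60,195,83),(490.2,-54.7,150,82),(490.2,-54.7,73,81.7))"
```

```text
at [475.4 357.7  27. ] yaw 95.54 q [-0.57  0.98 -0.26  1.78  0.53  0.44 -1.11] F [0.  0.  3.2] w 23.1 t 4.2
(475.2, 357.5, 190, 95.6) shift [0.0002, 0.0001, -0.4074] turn [0.0011, -0.0008, -0.0007] mm 163
(372, 300, 195, 95.6) shift [-0.1179, -0.2708, -0.0125] turn [0.0, 0.0, 0.0] mm 118
(370, 190, 195, 90) shift [-0.2732, -0.0318, 0.0] turn [0.0, 0.0, 0.0622] mm 110
(405, 60, 195, 83) shift [-0.325, 0.0875, 0.0] turn [0.0, 0.0, 0.0778] mm 135
(490.2, -54.7, 150, 82) shift [-0.2587, 0.2464, 0.1125] turn [0.0, 0.0, 0.0111] mm 150
(490.2, -54.7, 73, 81.7) shift [0.0, 0.0, 0.1925] turn [0.0, 0.0, 0.0033] mm 77
```

{"fn": "drive_tool", "kwargs": {"motion": [[[0,0,-0.1],[0,0,0],-1],[[0,0,-0.2],[0,0,0],-1],[[0,0,-0.3],[0,0,0],-1],[[0,0,-0.4],[0,0,0],-1],[[-0.03,-0.07,-0.42],[0,0,0],-1],[[-0.07,-0.16,-0.42],[0,0,0],-1],[[-0.118,-0.271,-0.42],[0,0,0],-1],[[-0.118,-0.271,-0.42],[0,0,0],-1]]}}

```text
t: 4.87
ee_pos: [362.6, 292.0, 193.3]
ee_rot: [2.106, 2.329, -0.024]
force: [-0.6, -0.8, -4.3]
width: 22.7
grip_force: 40.7
```

{"fn": "drive_tool", "kwargs": {"motion": [[[-0.09,-0.011,0],[0,0,0.02],-1],[[-0.18,-0.021,0],[0,0,0.04],-1],[[-0.273,-0.032,0],[0,0,0.062],-1],[[-0.37,-0.015,0],[0,0,0.09],-1],[[-0.46,0,0],[0,0,0.11],-1],[[-0.54,0.012,0],[0,0,0.14],-1],[[-0.605,0.023,0],[0,0,0.14],-1],[[-0.605,0.023,0],[0,0,0.14],-1]]}}

```text
t: 5.53
ee_pos: [404.3, 52.9, 193.7]
ee_rot: [2.362, 2.066, -0.007]
force: [-0.3, 0.6, -2.8]
width: 23.4
grip_force: 40.7
```

```bash
python3 -c "
from h import *
plan((490.2,-54.7,130,81.7))"
```

```text
at [404.3  52.9 193.7] yaw 82.36 q [-0.01  0.55 -0.35  2.24  0.47  0.42 -0.88] F [-0.3  0.6 -2.8] w 23.4 t 5.53
(490.2, -54.7, 130, 81.7) shift [-0.2372, 0.2487, 0.1604] turn [-0.0004, 0.0033, 0.0073] mm 152
```

{"fn": "drive_tool", "kwargs": {"motion": [[[-0.06,0.062,0.02],[0,0,0.007],-1],[[-0.12,0.124,0.04],[0,0,0.007],-1],[[-0.18,0.19,0.08],[0,0,0.007],-1],[[-0.237,0.249,0.12],[0,0,0.007],-1],[[-0.237,0.249,0.16],[0,0,0.007],-1],[[-0.237,0.249,0.16],[0,0,0.007],-1],[[-0.237,0.249,0.16],[0,0,0.007],-1],[[-0.237,0.249,0.16],[0,0,0.007],-1]]}}

```text
t: 6.2
ee_pos: [490.9, -45.4, 130.5]
ee_rot: [-2.363, -2.07, -0.001]
force: [0.1, -0.5, -2.3]
width: 23.1
grip_force: 40.6
```

```bash
python3 -c "
from h import *
plan((490.2,-54.7,72.5,81.7))
grab('scene','s2.png')
a=cv2.imread('pics/s2.png')[130:290,180:390];cv2.imwrite('pics/c2.png',cv2.resize(a,None,fx=3,fy=3,interpolation=2))"
```

```text
at [490.9 -45.4 130.5] yaw 82.43 q [ 0.2   0.74 -0.33  2.06  0.55  0.43 -0.69] F [ 0.1 -0.5 -2.3] w 23.1 t 6.2
(490.2, -54.7, 72.5, 81.7) shift [-0.0234, 0.0015, 0.1449] turn [-0.0001, -0.0004, 0.0081] mm 59
```

View pics/c2.png

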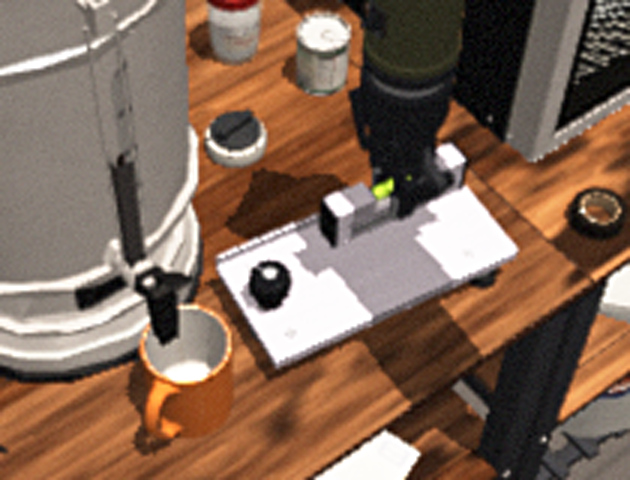

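The scene crop shows the gripped level above the shelf, clear of the knob at crop pixel (269,283). Lowering it now.

{"fn": "drive_tool", "kwargs": {"motion": [[[-0.01,0,0.04],[0,0,0.004],-1],[[-0.01,0,0.08],[0,0,0.004],-1],[[-0.01,0,0.11],[0,0,0.004],-1],[[-0.01,0,0.125],[0,0,0.004],-1],[[-0.01,0,0.13],[0,0,0.004],-1],[[-0.01,0,0.133],[0,0,0.004],-1],[[-0.01,0,0.136],[0,0,0.004],-1],[[-0.01,0,0.139],[0,0,0.004],-1]]}}

```text
t: 6.92
ee_pos: [491.2, -50.4, 74.9]
ee_rot: [2.371, 2.06, 0.002]
force: [0.8, 0.2, -3.1]
width: 23.3
grip_force: 40.6
```

```bash
python3 -c "
from h import *
plan((490.2,-54.7,71,81.7))"
```

```text
at [491.2 -50.4  74.9] yaw 81.98 q [ 0.14  0.84 -0.22  2.08  0.62  0.28 -0.75] F [ 0.8  0.2 -3.1] w 23.3 t 6.92
(490.2, -54.7, 71, 81.7) shift [-0.0109, -0.0009, 0.0098] turn [0.0009, -0.0002, 0.0031] mm 6
```

{"fn": "drive_tool", "kwargs": {"motion": [[[-0.005,0,0.002],[0,0,0.003],-1],[[-0.01,0,0.004],[0,0,0.003],-1],[[-0.01,0,0.006],[0,0,0.003],-1],[[-0.01,0,0.007],[0,0,0.003],-1],[[-0.01,0,0.008],[0,0,0.003],-1],[[-0.01,0,0.009],[0,0,0.003],-1],[[-0.01,0,0.01],[0,0,0.003],-1],[[-0.01,0,0.01],[0,0,0.003],-1]]}}

```text
t: 7.58
ee_pos: [490.1, -54.5, 70.8]
ee_rot: [2.376, 2.054, 0.0]
force: [-1.1, 0.3, 5.4]
width: 23.3
grip_force: 41.7
```

{"fn": "drive_tool", "kwargs": {"motion": [[[0,0,0],[0,0,0],0.2],[[0,0,0],[0,0,0],0.2],[[0,0,0],[0,0,0],0.2],[[0,0,0],[0,0,0],0.2],[[0,0,-0.05],[0,0,0],0.2],[[0,0,-0.12],[0,0,0],0.2],[[0,0,-0.2],[0,0,0],0.2],[[0,0,-0.25],[0,0,0],0.2]]}}

```text
t: 8.25
ee_pos: [490.6, -54.4, 172.5]
ee_rot: [2.376, 2.054, 0.002]
force: [1.0, -0.0, 0.0]
width: 51.7
grip_force: 0.0
```

Run:
```python
from h import *
p,d,c=grab('wrist','w3.png'); P=cloud(c,d); z=P[...,2]
m=(z>82)&(z<98)&(P[...,1]<30); q=P[m]; print(q.mean(0),cv2.minAreaRect(q[:,:2].astype(np.float32)),np.median(q[:,2]))
m=(z>80)&(z<93)&(P[...,1]>55)&(P[...,1]<105)&(p.max(2)<90); q=P[m]; print('knob',len(q),q.mean(0) if len(q) else 0)
plan((491,-55,180,140),(491,-55,180,190))
```

```text
[496.15336629 -54.56768312  87.03314478] ((520.4774169921875, -126.90409851074219), (91.12051391601562, 290.6161804199219), 22.234609603881836) 87.50609392062464
knob 1641 [507.62093071  73.17334109  85.01362053]
at [492.4 -54.5 175.1] yaw 81.68 q [ 0.27  0.66 -0.41  2.02  0.5   0.54 -0.63] F [0.8 0.3 2.3] w 51.1 t 8.3
(491, -55, 180, 140) shift [-0.0018, -0.0031, -0.0123] turn [0.0044, 0.0018, -0.648] mm 5
(491, -55, 180, 190) shift [0.0, 0.0, 0.0] turn [0.0, 0.0, -0.5556] mm 0
```

View pics/w3.png

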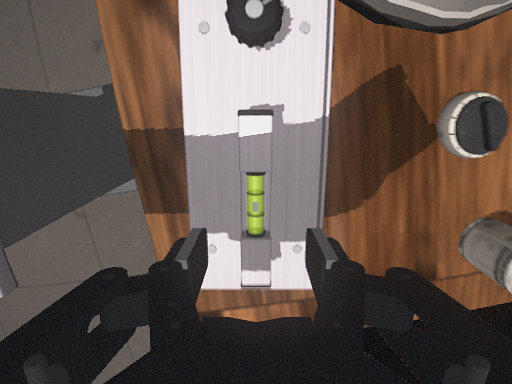

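The wrist view shows the level lying freely on the shelf along its length, with the vial at about (256,205), a near-centred floating bubble and the knob at (254,10). I'll swing round to press so the camera sees the vial.

{"fn": "drive_tool", "kwargs": {"motion": [[[0.1125,0,0],[0,0,-0.63],-1],[[0.1125,0,0],[0,0,-0.63],-1],[[0.1125,0,0],[0,0,-0.63],-1],[[0.1125,0,0],[0,0,-0.63],-1],[[0.1125,0,0],[0,0,-0.63],-1],[[0.1125,0,0],[0,0,-0.63],-1],[[0.1125,0,0],[0,0,-0.63],-1],[[0.1125,0,0],[0,0,-0.63],-1]]}}

```text
t: 8.97
ee_pos: [496.4, -10.2, 170.0]
ee_rot: [-1.107, -2.94, 0.0]
force: [0.5, -0.6, -0.1]
width: 0.1
grip_force: 0.0
```

{"fn": "drive_tool", "kwargs": {"motion": [[[0,0,0],[0,0,-0.63],-1],[[0,0,0],[0,0,-0.63],-1],[[0,0,0],[0,0,-0.63],-1],[[0,0,0],[0,0,-0.63],-1],[[0,0,0],[0,0,-0.63],-1],[[0,0,0],[0,0,-0.63],-1],[[0,0,0],[0,0,-0.63],-1],[[0,0,0],[0,0,-0.63],-1]]}}

```text
t: 9.63
ee_pos: [496.4, -10.2, 169.9]
ee_rot: [0.422, -3.113, 0.0]
force: [0.7, 0.4, -0.4]
width: 0.0
grip_force: 0.0
```

```bash
python3 -c "
from h import *
plan((496.7,-10.2,116,230),(496.7,-10.2,107,230))"
```

```text
at [496.4 -10.2 169.9] yaw -164.58 q [ 0.47  0.81 -0.93  2.    0.92  0.82  0.83] F [ 0.7  0.4 -0.4] w 0.0 t 9.63
(496.7, -10.2, 116, 230) shift [-0.0007, -0.0001, 0.1348] turn [0.0001, -0.0003, -0.3842] mm 54
(496.7, -10.2, 107, 230) shift [0.0, 0.0, 0.0225] turn [0.0, 0.0, 0.0] mm 9
```

{"fn": "drive_tool", "kwargs": {"motion": [[[0,0,0.05],[0,0,-0.384],-1],[[0,0,0.1],[0,0,-0.384],-1],[[0,0,0.135],[0,0,-0.384],-1],[[0,0,0.135],[0,0,-0.384],-1],[[0,0,0.135],[0,0,-0.384],-1],[[0,0,0.138],[0,0,-0.384],-1],[[0,0,0.142],[0,0,-0.384],-1],[[0,0,0.147],[0,0,-0.384],-1]]}}

```text
t: 10.3
ee_pos: [496.6, -10.1, 111.3]
ee_rot: [-1.315, 2.853, -0.0]
force: [-0.0, 0.3, -0.2]
width: -0.1
grip_force: 0.0
```

{"fn": "drive_tool", "kwargs": {"motion": [[[0,0,0.001],[0,0,0],-1],[[0,0,0.002],[0,0,0],-1],[[0,0,0.003],[0,0,0],-1],[[0,0,0.004],[0,0,0],-1],[[0,0,0.005],[0,0,0],-1],[[0,0,0.006],[0,0,0],-1],[[0,0,0.007],[0,0,0],-1],[[0,0,0.008],[0,0,0],-1]]}}

```text
t: 10.97
ee_pos: [496.6, -10.0, 108.3]
ee_rot: [-1.319, 2.851, -0.0]
force: [0.1, 0.1, 0.5]
width: -0.2
grip_force: 0.0
```

{"fn": "drive_tool", "kwargs": {"motion": [[[0,0,0.001],[0,0,0],-1],[[0,0,0.002],[0,0,0],-1],[[0,0,0.003],[0,0,0],-1],[[0,0,0.003],[0,0,0],-1],[[0,0,0.004],[0,0,0],-1],[[0,0,0.004],[0,0,0],-1],[[0,0,0.005],[0,0,0],-1],[[0,0,0.005],[0,0,0],-1]]}}

```text
t: 11.63
ee_pos: [496.6, -9.8, 106.5]
ee_rot: [-1.319, 2.851, 0.0]
force: [-0.9, 0.4, 4.6]
width: 0.1
grip_force: 1.9
```

{"fn": "drive_tool", "kwargs": {"motion": [[[0,0,0.001],[0,0,0],-1],[[0,0,0.001],[0,0,0],-1],[[0,0,0.002],[0,0,0],-1],[[0,0,0.002],[0,0,0],-1],[[0,0,0.003],[0,0,0],-1],[[0,0,0.003],[0,0,0],-1],[[0,0,0.004],[0,0,0],-1],[[0,0,0.004],[0,0,0],-1]]}}

```text
t: 12.3
ee_pos: [496.7, -9.7, 106.2]
ee_rot: [-1.319, 2.85, -0.002]
force: [-3.5, -2.2, 17.1]
width: 0.2
grip_force: 8.3
```

{"fn": "drive_tool", "kwargs": {"motion": [[[0,0,0],[0,0,0],-1],[[0,0,0],[0,0,0],-1],[[0,0,0],[0,0,0],-1],[[0,0,0],[0,0,0],-1],[[0,0,0],[0,0,0],-1],[[0,0,0],[0,0,0],-1],[[0,0,0],[0,0,0],-1],[[0,0,0],[0,0,0],-1]]}}

```text
t: 12.97
ee_pos: [496.7, -9.7, 106.2]
ee_rot: [-1.319, 2.85, -0.002]
force: [-3.7, -1.3, 16.3]
width: -0.1
grip_force: 8.3
```

{"fn": "drive_tool", "kwargs": {"motion": [[[0,0,0],[0,0,0],-1],[[0,0,0],[0,0,0],-1],[[0,0,0],[0,0,0],-1],[[0,0,0],[0,0,0],-1],[[0,0,0],[0,0,0],-1],[[0,0,0],[0,0,0],-1],[[0,0,0],[0,0,0],-1],[[0,0,0],[0,0,0],-1]]}}

```text
t: 13.63
ee_pos: [496.7, -9.7, 106.2]
ee_rot: [-1.319, 2.85, -0.002]
force: [-3.6, -0.9, 16.8]
width: 0.2
grip_force: 8.3
```

```bash
cat >> h.py <<'E'
def vial(f,zt=76,cen=(490.2,-54.7),ang=81.7,res=0.2):
    # rectified view of the level's top plane: rows across, cols along level's y (right=knob end)
    p,d,c=grab('wrist'); K=np.array(c['camera_matrix'],float);T=np.array(c['extrinsics'],float)
    a=np.radians(ang); ly=np.array([np.cos(a),np.sin(a)]); lx=np.array([ly[1],-ly[0]])
    u=np.arange(-40,40,res); v=np.arange(-20,20,res); U,V=np.meshgrid(u,v)
    W=np.c_[(np.array(cen)+U.ravel()[:,None]*ly+V.ravel()[:,None]*lx),np.full(U.size,zt)]
    q=(W-T[:3,3])@T[:3,:3]; s=q[:,:2]/q[:,2:]; s=s*(1+c['k1']*(s**2).sum(1,keepdims=True))
    mu=(s[:,0]*K[0,0]+K[0,2]).reshape(U.shape).astype(np.float32); mv=(s[:,1]*K[1,1]+K[1,2]).reshape(U.shape).astype(np.float32)
    o=cv2.remap(p,mu,mv,cv2.INTER_CUBIC); cv2.imwrite('pics/'+f,cv2.cvtColor(cv2.resize(o,None,fx=2,fy=2),cv2.COLOR_RGB2BGR)); return o,u,v
E
python3 -c "
from h import *
plan((496.7,-10.2,116,230)); o,u,v=vial('v1.png')"
```

```text
at [496.7  -9.7 106.2] yaw -130.31 q [ 0.47  0.95 -0.96  2.04  1.15  0.82  1.23] F [-3.6 -0.9 16.8] w 0.2 t 13.63
(496.7, -10.2, 116, 230) shift [0.001, -0.0009, -0.0246] turn [-0.001, 0.0003, -0.0035] mm 10
```

View pics/v1.png

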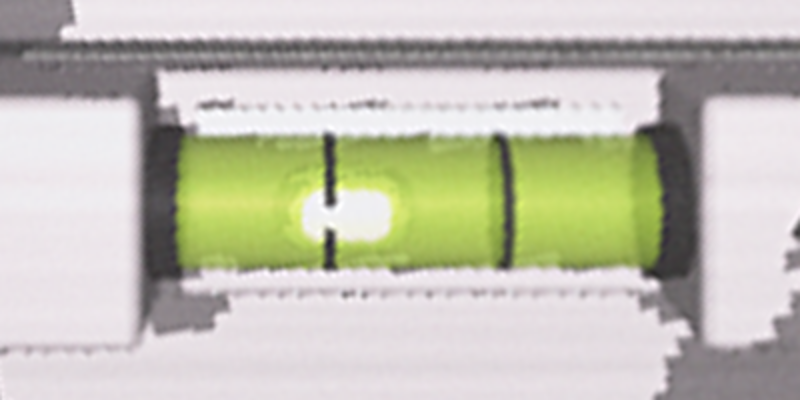

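Pressed home, the rectified vial view has its lines at columns 330 and 505 and the bubble at 347, so the bubble is about 7 mm low on the knob side. That needs about 1.8 rad clockwise.

{"fn": "drive_tool", "kwargs": {"motion": [[[0,0,-0.04],[0,0,0],-1],[[0,0,-0.1],[0,0,0],-1],[[0,0,-0.17],[0,0,0],-1],[[0,0,-0.17],[0,0,-0.05],0.35],[[0,0,-0.17],[0,0,-0.12],0.35],[[0,0,-0.17],[0,0,-0.2],0.35],[[0,0,-0.17],[0,0,-0.223],0.35],[[0,0,-0.17],[0,0,-0.223],0.35]]}}

```text
t: 14.35
ee_pos: [496.5, -10.3, 172.3]
ee_rot: [1.796, -2.577, -0.001]
force: [1.4, 0.4, -0.2]
width: 57.5
grip_force: 0.0
```

```bash
python3 -c "
from h import *
plan((508,78.5,174,250),(508,78.5,74,250))"
```

```text
at [496.5 -10.3 172.3] yaw -110.25 q [ 0.55  0.89 -1.12  2.    1.02  0.97  1.68] F [ 1.4  0.4 -0.2] w 57.5 t 14.35
(508, 78.5, 174, 250) shift [-0.2182, 0.0497, -0.0042] turn [0.0004, -0.0, -0.0027] mm 90
(508, 78.5, 74, 250) shift [0.0, 0.0, 0.25] turn [0.0, 0.0, 0.0] mm 100
```

{"fn": "drive_tool", "kwargs": {"motion": [[[-0.08,0.02,0],[0,0,0],0.35],[[-0.16,0.035,0],[0,0,0],0.35],[[-0.218,0.05,0],[0,0,0],0.35],[[-0.218,0.05,0],[0,0,0],0.35],[[-0.218,0.05,0],[0,0,0],0.35],[[-0.218,0.05,0],[0,0,0],0.35],[[-0.218,0.05,0],[0,0,0],0.35],[[-0.218,0.05,0],[0,0,0],0.35]]}}

```text
t: 15.02
ee_pos: [507.9, 77.2, 172.4]
ee_rot: [1.792, -2.579, 0.001]
force: [-0.2, -0.3, -0.1]
width: 58.0
grip_force: 0.0
```

Run:
```python
from h import *
plan((508,78.5,74,250))
p,d,c=grab('wrist','w5.png'); P=cloud(c,d)
m=(abs(P[...,2]-86)<5)&(np.hypot(P[...,0]-508,P[...,1]-78)<35); q=P[m]
print(len(q)); 
if len(q): print(cv2.minEnclosingCircle(q[:,:2].astype(np.float32)),q.mean(0),np.argwhere(m).min(0),np.argwhere(m).max(0))
```

```text
at [507.9  77.2 172.4] yaw -110.4 q [ 0.37  0.9  -1.11  1.95  1.    0.99  1.54] F [-0.2 -0.3 -0.1] w 58.0 t 15.02
(508, 78.5, 74, 250) shift [-0.0034, 0.0009, 0.2459] turn [0.0001, -0.0009, -0.0045] mm 98
1801
((508.37060546875, 79.55628204345703), 19.768001556396484) [507.90417031  78.2776409   85.33711166] [179 231] [227 281]
```

{"fn": "drive_tool", "kwargs": {"motion": [[[-0.004,0,0.08],[0,0,0],0.35],[[-0.004,0,0.15],[0,0,0],0.35],[[-0.004,0,0.21],[0,0,0],0.35],[[-0.004,0,0.245],[0,0,0],0.35],[[-0.004,0,0.245],[0,0,0],0.35],[[-0.004,0,0.245],[0,0,0],-1],[[-0.004,0,0.245],[0,0,0],-1],[[-0.004,0,0.245],[0,0,0],-1]], "force": 30}}

```text
t: 15.73
ee_pos: [509.3, 80.1, 75.7]
ee_rot: [-1.794, 2.577, -0.001]
force: [0.5, 0.2, -1.0]
width: 37.2
grip_force: 30.8
```

{"fn": "drive_tool", "kwargs": {"motion": [[[0,0,0],[0,0,0],-1],[[0,0,0],[0,0,0],-1],[[0,0,0],[0,0,0.073],-1],[[0,0,0],[0,0,0.15],-1],[[0,0,0],[0,0,0.22],-1],[[0,0,0],[0,0,0.3],-1],[[0,0,0],[0,0,0.37],-1],[[0,0,0],[0,0,0.44],-1]]}}

```text
t: 16.4
ee_pos: [510.4, 79.2, 75.6]
ee_rot: [-0.806, 3.033, -0.004]
force: [3.6, -3.6, 2.3]
width: 37.1
grip_force: 31.3
```

```bash
python3 -c "
from h import *
plan((508.2,79,74,147))"
```

```text
at [510.4  79.2  75.6] yaw -150.24 q [ 0.26  1.   -0.88  2.    1.18  0.78  0.72] F [ 3.6 -3.6  2.3] w 37.1 t 16.4
(508.2, 79, 74, 147) shift [0.0051, 0.0023, 0.0041] turn [-0.0012, 0.0026, 0.6973] mm 3
```

{"fn": "drive_tool", "kwargs": {"motion": [[[0,0,0],[0,0,0.075],-1],[[0,0,0],[0,0,0.15],-1],[[0,0,0],[0,0,0.225],-1],[[0,0,0],[0,0,0.3],-1],[[0,0,0],[0,0,0.375],-1],[[0,0,0],[0,0,0.45],-1],[[0,0,0],[0,0,0.525],-1],[[0,0,0],[0,0,0.6],-1]]}}

```text
t: 17.07
ee_pos: [510.6, 77.2, 75.6]
ee_rot: [0.661, 3.066, -0.007]
force: [2.2, -8.1, 4.6]
width: 37.5
grip_force: 31.4
```

{"fn": "drive_tool", "kwargs": {"motion": [[[0,0,0],[0,0,0.05],-1],[[0,0,0],[0,0,0.1],-1],[[0,0,0],[0,0,0.1],-1],[[0,0,0],[0,0,0.1],-1],[[0,0,0],[0,0,0.1],0.35],[[0,0,0],[0,0,0.1],0.35],[[0,0,0],[0,0,0.1],0.35],[[0,0,0],[0,0,0.1],0.35]]}}

```text
t: 17.73
ee_pos: [508.4, 81.0, 74.9]
ee_rot: [-0.888, -3.013, -0.001]
force: [0.8, -0.2, 0.7]
width: 57.8
grip_force: 0.0
```

{"fn": "drive_tool", "kwargs": {"motion": [[[0,0,-0.06],[0,0,0],0.35],[[0,0,-0.14],[0,0,0],0.35],[[0,0,-0.22],[0,0,0],0.35],[[0,0,-0.245],[0,0,-0.07],0.35],[[0,0,-0.245],[0,0,-0.15],-1],[[0,0,-0.245],[0,0,-0.22],-1],[[0,0,-0.245],[0,0,-0.3],-1],[[0,0,-0.245],[0,0,-0.37],-1]]}}

```text
t: 18.4
ee_pos: [508.4, 80.5, 172.8]
ee_rot: [-0.022, 3.142, 0.0]
force: [-0.9, 0.1, 0.0]
width: 9.4
grip_force: 0.0
```

```bash
python3 -c "
from h import *
plan((496.7,-10.2,165,230),(496.7,-10.2,110,230))"
```

```text
at [508.4  80.5 172.8] yaw -179.2 q [ 0.31  0.84 -0.98  1.95  0.93  0.89  0.41] F [-0.9  0.1  0. ] w 9.4 t 18.4
(496.7, -10.2, 165, 230) shift [0.0323, -0.2263, 0.0195] turn [0.0002, 0.0001, -0.5466] mm 92
(496.7, -10.2, 110, 230) shift [0.0, 0.0, 0.1375] turn [0.0, 0.0, 0.0] mm 55
```

{"fn": "drive_tool", "kwargs": {"motion": [[[0.01,-0.06,0],[0,0,-0.075],-1],[[0.02,-0.14,0],[0,0,-0.15],-1],[[0.032,-0.226,0],[0,0,-0.225],-1],[[0.032,-0.226,0.02],[0,0,-0.3],-1],[[0.032,-0.226,0.02],[0,0,-0.375],-1],[[0.032,-0.226,0.02],[0,0,-0.45],-1],[[0.032,-0.226,0.02],[0,0,-0.546],-1],[[0.032,-0.226,0.02],[0,0,-0.546],-1]]}}

```text
t: 19.07
ee_pos: [496.2, -10.1, 164.5]
ee_rot: [1.323, -2.849, -0.002]
force: [0.4, 0.1, 0.4]
width: -0.2
grip_force: 0.0
```

```bash
python3 -c "
from h import *
plan((496.7,-10.2,110,230))"
```

```text
at [496.2 -10.1 164.5] yaw -130.2 q [ 0.57  0.93 -1.16  2.    1.06  1.    1.29] F [0.4 0.1 0.4] w -0.2 t 19.07
(496.7, -10.2, 110, 230) shift [-0.0005, -0.0013, 0.1361] turn [0.0007, 0.0002, -0.0022] mm 54
```

{"fn": "drive_tool", "kwargs": {"motion": [[[0,0,0.06],[0,0,0],-1],[[0,0,0.11],[0,0,0],-1],[[0,0,0.13],[0,0,0],-1],[[0,0,0.135],[0,0,0],-1],[[0,0,0.137],[0,0,0],-1],[[0,0,0.139],[0,0,0],-1],[[0,0,0.14],[0,0,0],-1],[[0,0,0.141],[0,0,0],-1]]}}

```text
t: 19.73
ee_pos: [496.9, -10.1, 109.0]
ee_rot: [-1.316, 2.851, -0.001]
force: [-0.2, 0.6, -0.4]
width: 0.1
grip_force: 0.0
```

{"fn": "drive_tool", "kwargs": {"motion": [[[0,0,0.001],[0,0,0],-1],[[0,0,0.001],[0,0,0],-1],[[0,0,0.002],[0,0,0],-1],[[0,0,0.002],[0,0,0],-1],[[0,0,0.003],[0,0,0],-1],[[0,0,0.003],[0,0,0],-1],[[0,0,0.004],[0,0,0],-1],[[0,0,0.004],[0,0,0],-1]]}}

```text
t: 20.4
ee_pos: [496.7, -10.0, 107.2]
ee_rot: [-1.317, 2.851, -0.001]
force: [-1.5, -0.2, 6.7]
width: 0.1
grip_force: 3.2
```

{"fn": "drive_tool", "kwargs": {"motion": [[[0,0,0.001],[0,0,0],-1],[[0,0,0.001],[0,0,0],-1],[[0,0,0.002],[0,0,0],-1],[[0,0,0.002],[0,0,0],-1],[[0,0,0.003],[0,0,0],-1],[[0,0,0.003],[0,0,0],-1],[[0,0,0.003],[0,0,0],-1],[[0,0,0.003],[0,0,0],-1]]}}

```text
t: 21.07
ee_pos: [496.7, -10.0, 107.0]
ee_rot: [-1.317, 2.851, -0.002]
force: [-2.0, -1.5, 15.6]
width: -0.0
grip_force: 7.9
```

{"fn": "drive_tool", "kwargs": {"motion": [[[0,0,0],[0,0,0],-1],[[0,0,0],[0,0,0],-1],[[0,0,0],[0,0,0],-1],[[0,0,0],[0,0,0],-1],[[0,0,0],[0,0,0],-1],[[0,0,0],[0,0,0],-1],[[0,0,0],[0,0,0],-1],[[0,0,0],[0,0,0],-1]]}}

```text
t: 21.73
ee_pos: [496.7, -10.0, 107.0]
ee_rot: [-1.317, 2.851, -0.002]
force: [-2.0, -2.8, 16.6]
width: 0.1
grip_force: 7.9
```

{"fn": "drive_tool", "kwargs": {"motion": [[[0,0,0],[0,0,0],-1],[[0,0,0],[0,0,0],-1],[[0,0,0],[0,0,0],-1],[[0,0,0],[0,0,0],-1],[[0,0,0],[0,0,0],-1],[[0,0,0],[0,0,0],-1],[[0,0,0],[0,0,0],-1],[[0,0,0],[0,0,0],-1]]}}

```text
t: 22.4
ee_pos: [496.7, -9.9, 107.0]
ee_rot: [-1.317, 2.851, -0.002]
force: [-2.2, -1.4, 15.5]
width: -0.1
grip_force: 7.9
```

```bash
python3 -c "
from h import *
plan((496.7,-10.2,110,230)); vial('v2.png')"
```

```text
at [496.7  -9.9 107. ] yaw -130.41 q [ 0.52  1.01 -1.08  2.04  1.2   0.93  1.19] F [-2.2 -1.4 15.5] w -0.1 t 22.4
(496.7, -10.2, 110, 230) shift [0.0005, -0.0004, -0.0075] turn [-0.001, 0.0004, -0.0046] mm 3
```

View pics/v2.png

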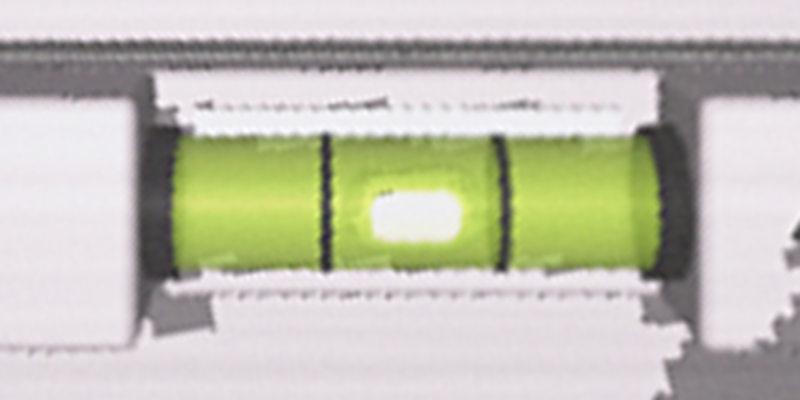

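The bubble now sits at column 416, between lines at 327 and 503 (mid 415). It is centred, with about 16 N of press.

```bash
python3 -c "
from h import *
print(workorder.finish_job())"
```

```text
the job is handed in; nothing more can be done
None
```

I handed in the job with the bubble centred (0.1 mm off in the last picture) and the fingers still pressing the level down at about 16 N; nothing other than the level and the jack knob was touched. The hand-in gave no verdict.

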